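# Hand the charge from the earbuds to the phone

## Robot

A 6-joint arm with a two-finger parallel gripper is mounted at the origin on the work surface. World frame = base frame: x ahead of the robot, y to its left, z up, the work surface at z = 0. Lengths are in m, angles in rad, forces in N, time in s.
With the tool pointing down it reaches from about 0.275 to 0.975 m from the base axis. Payload 8.4 kg.
Tool frame: the origin (TCP) lies between the finger pads; the fingertips stand 25 mm ahead of it and the grasp point (between the pads) lies 6 mm ahead of it; x points along the fingers, z is the direction in which the jaws open and shut, and the axes are right-handed (so a half turn about x gives the same grasp; the last joint's range is limited). The gripper opens to 92 mm and grips with 3 to 60 N. Pads are 20 mm wide; open, the fingers measure 128 mm over their backs; the gripper's body (75 mm by 189 mm) begins 69 mm behind the grasp point.
Start: joints at [1.142, 0.353, 1.633, -0, 1.155, -0.002], TCP at [0.259, 0.569, 0.202] pointing down, gripper open.
Joint ranges: [-2.63, 2.63], [-0.92, 2.1], [0.06, 2.66], [-1.3, 4.44], [0, 2.69], [-3.02, 3.02]. Speed limits (rad/s): [2.22, 2.22, 2.79, 3.14, 3.14, 3.14].

## Interface

Orientations are given as a rotation vector (axis times angle).
In Python, from station import robot gives the robot as it stands.
- The arm moves only by the tool jog_arm, never from a script. Its argument "rows" is a list of rows, each a list of 4 numbers: the shift along the tool's x, y, z scaled (see below), then the turn about the tool's x scaled (see below). A call has 1 to 10 rows; each row shifts and turns the commanded pose from where the row before left it, along the tool's axes as they then stand; what a row does not reach is not made up. The controller multiplies each number of a shift by 40 mm and each number of a turn by 0.08 rad. A row lasts 1/12 s, in which the tool goes at most 41.7 mm and 7.16 degrees, less where a joint would pass 70% of its speed; a pose out of reach is approached as far as the arm can. A call with a number of a shift or a turn outside -1 to 1 is refused whole. A call with a gripper value outside its range is refused whole. "gripper" is the gripper's target within -1 to 1 (shut at 1, half-way at 0, fully open at -1), set as the call begins (left out, the last holds). The fingers move at their own pace and stop on an object; "newtons" is the grip in N (left out, the last holds). Time passes only in rows, so rows that do not move let the fingers close. It gives the time, the measured TCP pose, the force and the opening at its end, in the units of the state.
- robot.get_state(): the state, without advancing time (a new reading comes with each control period).
- robot.read_camera(name): name is "side" or "top" or "wrist"; returns the picture (400x640x3 uint8, blue, green, red); there is no depth.
- robot.camera_info(name): a dict with "fx", "fy", "cx", "cy" (pixels), "T" (4x4, takes a point from camera to world coordinates); the wrist camera has in their place "hand_eye" (4x4, takes a point from camera to tool coordinates, whose origin is the TCP and whose axes are the tool frame's). Camera axes: x right, y down, z forward; pixel columns grow to the right and rows downward; lengths in m; the calibration is good to about 2 mm. A picture is of the moment at which its call begins: read the wrist's pose just before it. camera_info takes no time and is no camera call.
- robot.job_done(): hands the job in, once; it reports no verdict.
The state is a dict: "t": time; "qpos": joint angles; "dq": joint speeds; "effort": joint torques, N m; "tool_pos": TCP position; "eef_rot": TCP orientation; "contact_force": force on the tool from outside, world axes, zero at the start; "ft_torque": the same for the moment, N m; "grip_width": opening from 0.0 (shut) to 1.0 (fully open).
Only numpy, scipy, OpenCV 4.12 (cv2) and the standard library are available. Lean on these libraries where they do the work, as an engineer would, in place of code of your own. Each camera call takes 0.05 s, during which the arm holds its last target. There are 200 camera calls.

## Task

The earbuds are full and the phone is empty: push the toggle lever on the earbud case's charging pad over away from the case, to the robot's side, until it snaps off, and after that push the lever on the phone's pad over towards the phone until it snaps on. Only push the two levers; leave the power bank's switch on, lift nothing, and leave everything else where it lies.

Things in the scene. Friction and masses are not known exactly. Their poses are not given: they have to be found in the camera images.
- bud_switch (a joint): Steel toggle lever at the front of the charcoal pad carrying a white earbud charging case, a rounded pebble 48 x 60 x 23 mm high. Rad: +0.42 = on, leaning towards the thing on the pad (away from the robot); -0.42 = off, leaning towards the pad's near edge; 0 = upright. A spring drives it from upright to the nearer end; it takes about 3 N at the ball to move it off its end. It starts on.
- bud_pivot (a point): That lever's hinge point, on top of the switch block (52 mm long, 64 wide), 30 mm above the shelf; fixed. x axis: level, along the pad to the thing on it (on side); y: hinge axis; z: up. The pad is 240 x 86 x 10 mm, its near edge 35 mm before this point. All else on the pad or within 100 mm before it is lower than 35 mm above the shelf.
- bud_tip (a point): Centre of the ball, 15 mm across, at the end of that lever's 9 mm rod, 42 mm from the hinge point; at rest it is 68 mm above the shelf and 17 mm to the on or off side of the hinge.
- phone_switch (a joint): Steel toggle lever at the front of the charcoal pad carrying a flat phone, aluminium with a dark screen on top, 148 x 72 x 8 mm. Rad: +0.42 = on, leaning towards the thing on the pad (away from the robot); -0.42 = off, leaning towards the pad's near edge; 0 = upright. A spring drives it from upright to the nearer end; it takes about 3 N at the ball to move it off its end. It starts off.
- phone_pivot (a point): That lever's hinge point, on top of the switch block (52 mm long, 64 wide), 30 mm above the shelf; fixed. x axis: level, along the pad to the thing on it (on side); y: hinge axis; z: up. The pad is 240 x 86 x 10 mm, its near edge 35 mm before this point. All else on the pad or within 100 mm before it is lower than 35 mm above the shelf.
- phone_tip (a point): Centre of the ball, 15 mm across, at the end of that lever's 9 mm rod, 42 mm from the hinge point; at rest it is 68 mm above the shelf and 17 mm to the on or off side of the hinge.
- bank_switch (a joint): Steel toggle lever at the front of the charcoal pad carrying an aluminium power bank, a plain slab 100 x 62 x 20 mm. Rad: +0.42 = on, leaning towards the thing on the pad (away from the robot); -0.42 = off, leaning towards the pad's near edge; 0 = upright. A spring drives it from upright to the nearer end; it takes about 3 N at the ball to move it off its end. It starts on and stays on.
- bank_pivot (a point): That lever's hinge point, on top of the switch block (52 mm long, 64 wide), 30 mm above the shelf; fixed. x axis: level, along the pad to the thing on it (on side); y: hinge axis; z: up. The pad is 240 x 86 x 10 mm, its near edge 35 mm before this point. All else on the pad or within 100 mm before it is lower than 35 mm above the shelf.
- bank_tip (a point): Centre of the ball, 15 mm across, at the end of that lever's 9 mm rod, 42 mm from the hinge point; at rest it is 68 mm above the shelf and 17 mm to the on or off side of the hinge.
- phone_center (a point): Centre of a flat phone, aluminium with a dark screen on top, 148 x 72 x 8 mm, lying loose on its charging pad, about 125 mm behind the pad's lever (x of the pivot).
- buds_center (a point): Centre of a white earbud charging case, a rounded pebble 48 x 60 x 23 mm high, lying loose on its charging pad, about 125 mm behind the pad's lever (x of the pivot).
- bank_center (a point): Centre of an aluminium power bank, a plain slab 100 x 62 x 20 mm, lying loose on its charging pad, about 125 mm behind the pad's lever (x of the pivot).
- lock_key: Bystander: folding steel bike lock key, about 90 x 25 x 9 mm, lying loose in front of the power bank's pad. Origin at the centre of its underside.
- dish: Bystander: mustard ceramic dish, 72 mm across, 24 mm high, loose, in front of the phone's pad. Origin at the centre of its underside.
- glasses_case: Bystander: clear plastic sunglasses case with a flip-top lid, 73 x 163 x 49 mm, loose, to the left. Origin at the centre of its underside.
- wooden_box: Bystander: small wooden box 90 x 120 x 55 mm, loose, to the right. Origin at the centre of its underside.
- sanitizer: Bystander: small clear bottle, 38 mm across, 100 mm high, loose, to the right. Origin at the centre of its underside.
- tape_measure: Bystander: grey tape measure 60 x 30 x 58 mm, loose, to the left. Origin at the centre of its underside.

How it is judged:
On the way, in this order (a step that is already met when the one before it is completed fails the run):
1. the earbud pad's lever has snapped to off (value of joint bud_switch below -0.35 rad), for 0.2 s.
2. the phone pad's lever has snapped to on (value of joint phone_switch above 0.35 rad), for 0.2 s.
At the end, for the whole second after the job is handed in: The earbud pad's lever rests off (below -0.35 rad), the phone pad's and the power bank pad's levers rest on (above 0.35 rad); phone, earbud case and power bank lie within 15 mm of where they began, and the bystanders are at rest (value of joint bud_switch below -0.35 rad and value of joint each of phone_switch, bank_switch above 0.35 rad and distance of each of phone_center, buds_center, bank_center from where it was at the start of the episode below 0.015 m and linear speed of each of lock_key, dish, glasses_case, wooden_box, sanitizer, tape_measure below 0.02 m/s); the robot touches nothing.
It fails at once if the power bank's switch is moved off its on position (value of joint bank_switch below 0.2 rad).
It fails at once if the phone, earbud case or power bank is lifted, carried or shoved (moved more than 15 mm) (distance of any of phone_center, buds_center, bank_center from where it was at the start of the episode above 0.015 m).
It fails at once if a bystander is lifted or shoved (moved more than 25 mm) (distance of any of lock_key, dish, glasses_case, wooden_box, sanitizer, tape_measure from where it was at the start of the episode above 0.025 m).
It also fails if it takes over 45 s, if anything falls off the work surface, if the arm or the gripper's body presses on something with over 40 N, if the wrist force passes 120 N, or if a joint passes its speed limit or range.

## Working session

There is one attempt and no reset: what is moved stays moved. The work goes in short steps, Python scripts to look and compute and a tool call to move; the robot and the scene stay as the last step left them, time stands still between calls to the robot, and variables do not carry over. Pictures are saved under pics/ and viewed, about 8 in all and at most 12, crops included, and the job is handed in when it is done.

Besides the shell and the picture viewer there is one more tool, called after "Call:" by a JSON object that holds its "method" and its "body". jog_arm: Moves the arm, as the interface text tells. Shifts and turns lie within -1 to 1; 1 stands for 40 mm of shift or 0.08 rad of turn. Its arguments: {"type":"object","properties":{"rows":{"type":"array"},"gripper":{"type":"number"},"newtons":{"type":"number"}},"required":["rows"]}

```bash
ls; mkdir -p pics
python3 - <<'E'
from station import robot
import cv2,numpy as np
print(robot.get_state())
for n in("top","side"):
    cv2.imwrite(f"pics/{n}0.png",robot.read_camera(n)); i=robot.camera_info(n);print(n,{k:np.round(v,4).tolist() for k,v in i.items()})
print(robot.camera_info("wrist"))
E
```

```text
pics
{'t': 0.0, 'qpos': array([ 1.14161443e+00,  3.53618068e-01,  1.63411531e+00, -1.62578976e-05,
        1.15518876e+00, -2.42850476e-03]), 'dq': array([-3.73998367e-04,  7.76785734e-05, -2.88059387e-03,  1.05906863e-03,
       -2.06052692e-03, -1.19439455e-03]), 'effort': array([ 3.88648932e-04, -5.93836713e+01, -3.34219944e+01,  6.97207963e-02,
        2.32140929e-02, -1.64008729e-04]), 'tool_pos': array([0.25851242, 0.56848383, 0.20129054]), 'eef_rot': array([-0.89011744,  1.38251965,  0.88891874]), 'contact_force': array([0.98444942, 0.47506533, 0.30113662]), 'ft_torque': array([-0.0003963 ,  0.01812079, -0.01292857]), 'grip_width': 1.0050606812853726}
top {'fx': 492.3253, 'fy': 492.3253, 'cx': 318.167, 'cy': 192.2546, 'T': [[0.0111, -0.9969, 0.0773, 0.4314], [-0.9996, -0.013, -0.0237, 0.0204], [0.0246, -0.077, -0.9967, 1.3898], [0.0, 0.0, 0.0, 1.0]]}
side {'fx': 440.3422, 'fy': 440.3422, 'cx': 318.2991, 'cy': 199.1754, 'T': [[0.9914, -0.0654, 0.113, 0.3959], [-0.1299, -0.5792, 0.8048, -1.0793], [0.0128, -0.8126, -0.5827, 0.8515], [0.0, 0.0, 0.0, 1.0]]}
{'fx': 283.2509710402014, 'fy': 283.2509710402014, 'cx': 324.2093572243252, 'cy': 198.91337777115368, 'hand_eye': array([[ 5.96980986e-04, -2.92884355e-01,  9.56147686e-01,
        -1.82933075e-01],
       [ 1.33257442e-04, -9.56147825e-01, -2.92884481e-01,
         8.32217714e-02],
       [ 9.99999813e-01,  3.02260261e-04, -5.31773052e-04,
        -4.80501281e-04],
       [ 0.00000000e+00,  0.00000000e+00,  0.00000000e+00,
         1.00000000e+00]])}
```

View pics/top0.png

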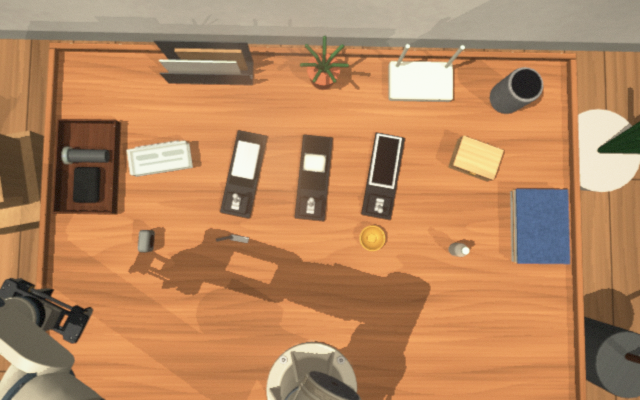

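View pics/side0.png

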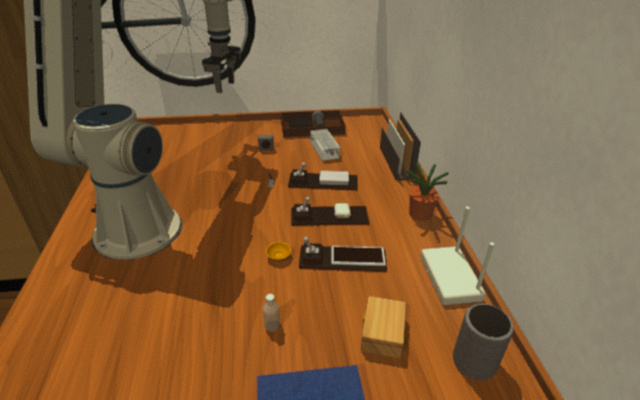

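The top view shows three pads: the bank's at about (243,174), the earbuds' in the middle at (314,178), and the phone's at (383,176). Their levers are at rows of about 200-207. The dish is at (373,238). I'll enlarge this area.

Run:
```python
import cv2
a=cv2.imread("pics/top0.png")[125:225,285:415]
cv2.imwrite("pics/c1.png",cv2.resize(a,None,fx=6,fy=6,interpolation=cv2.INTER_CUBIC))
```

```text
(no output)
```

View pics/c1.png

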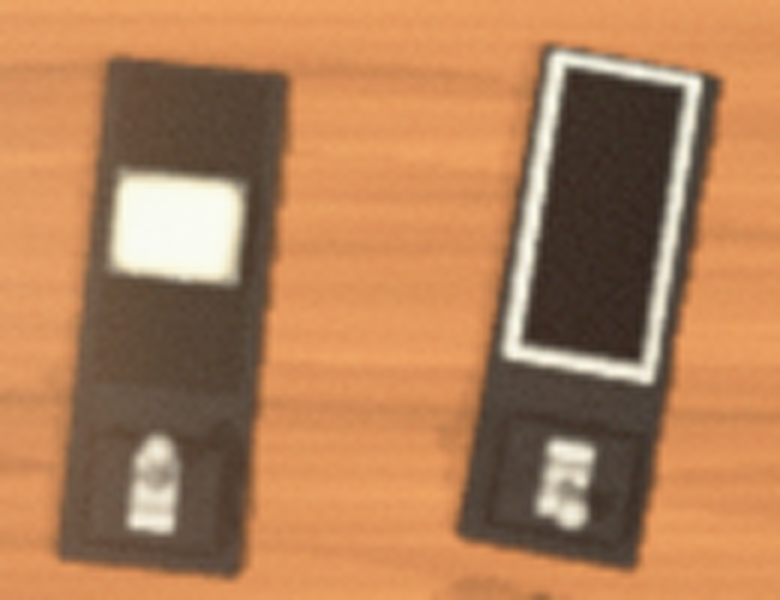

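```bash
cat > h.py <<'E'
import numpy as np
from station import robot
from scipy.spatial.transform import Rotation as R
def ray(info,px,z,T=None):
    T=info["T"] if T is None else T
    d=T[:3,:3]@np.array([(px[0]-info["cx"])/info["fx"],(px[1]-info["cy"])/info["fy"],1])
    return T[:3,3]+d*(z-T[2,3])/d[2]
E
python3 - <<'E'
from h import *
i=robot.camera_info("top")
def P(p,z): return ray(i,(285+(p[0]+.5)/6-.5,125+(p[1]+.5)/6-.5),z)
for n,c,b in(("bud",[(110,60),(288,76),(62,556),(238,576)],(157,443)),("phone",[(548,45),(718,78),(462,537),(634,567)],(572,513))):
    q=np.array([P(p,.01) for p in c]); near=q[2:].mean(0);far=q[:2].mean(0);u=far-near;L=np.linalg.norm(u);u/=L
    w=np.linalg.norm(q[1]-q[0]),np.linalg.norm(q[3]-q[2]);c0=q.mean(0);pv=c0-u*.085;s=17 if n=="bud" else -17
    tip=P(b,.068)
    print(n,"L",L,"w",w,"yaw",np.arctan2(u[1],u[0]),"pivot",pv,"tip pred",pv+u*s/1000,"seen",tip)
s=robot.get_state();Rm=R.from_rotvec(s["eef_rot"]).as_matrix();print(np.round(Rm,3))
E
```

```text
bud L 0.23629143717457507 w (np.float64(0.0844941236108256), np.float64(0.0826236868165655)) yaw -0.0857604310966361 pivot [0.49624237 0.00803198 0.01      ] tip pred [0.51317989 0.00657584 0.01      ] seen [0.51699241 0.00883992 0.068     ]
phone L 0.23649749612631674 w (np.float64(0.08229025915547601), np.float64(0.08186202185739873)) yaw -0.16992070378493151 pivot [ 0.50470821 -0.18096924  0.01      ] tip pred [ 0.48795304 -0.17809447  0.01      ] seen [ 0.48786224 -0.1778792   0.068     ]
[[-0.    -0.91   0.414]
 [-0.001  0.414  0.91 ]
 [-1.    -0.    -0.001]]
```

Call:
{"method": "jog_arm", "body": {"rows": [[0, 0, 0, -0.85], [0, 0, 0, -0.85], [0, 0, 0, -0.85], [0, 0, 0, -0.85], [0, 0, 0, -0.88], [0, 0, 0, 0]], "gripper": 1, "newtons": 20}}

```text
t: 0.6
tool_pos: [0.2586, 0.5686, 0.2016]
eef_rot: [-1.15, 1.247, 1.149]
contact_force: [-0.4, -0.2, 0.0]
grip_width: 0.587
```

```bash
cat >> h.py <<'E'
def need(t):
    s=robot.get_state();M=R.from_rotvec(s["eef_rot"]).as_matrix()
    print("t",s["t"],"pos",s["tool_pos"].round(4),"F",s["contact_force"].round(1),"w",round(s["grip_width"],3),"yaw z",np.arctan2(M[1,2],M[0,2]).round(3),"units",(M.T@(np.array(t)-s["tool_pos"])/.04).round(2))
E
python3 -c "
from h import *
need([.562,.005,.2])"
```

```text
t 0.6 pos [0.2586 0.5686 0.2016] F [-0.4 -0.2  0. ] w 0.587 yaw z 1.49 units [  0.05  -8.7  -13.43]
```

Call:
{"method": "jog_arm", "body": {"rows": [[0, -0.43, -0.67, 0], [0, -0.43, -0.67, 0], [0, -0.43, -0.67, 0], [0, -0.43, -0.67, 0], [0, -0.43, -0.67, 0], [0, -0.43, -0.67, 0], [0, -0.43, -0.67, 0], [0, -0.43, -0.67, 0], [0, -0.43, -0.67, 0], [0, -0.43, -0.67, 0]]}}

```text
t: 1.43
tool_pos: [0.4079, 0.2859, 0.2019]
eef_rot: [-1.145, 1.249, 1.145]
contact_force: [0.6, -0.3, -0.6]
grip_width: 0.002
```

Call:
{"method": "jog_arm", "body": {"rows": [[0, -0.43, -0.67, 0], [0, -0.43, -0.67, 0], [0, -0.43, -0.67, 0], [0, -0.43, -0.67, 0], [0, -0.43, -0.67, 0], [0, -0.43, -0.67, 0], [0, -0.43, -0.67, 0], [0, -0.43, -0.67, 0], [0, -0.43, -0.67, 0], [0, 0, 0, 0]]}}

```text
t: 2.27
tool_pos: [0.5436, 0.03, 0.202]
eef_rot: [-1.145, 1.25, 1.141]
contact_force: [-0.6, -0.3, 0.3]
grip_width: 0.0
```

```bash
python3 -c "
from h import *
import cv2
need([.562,.005,.075])
cv2.imwrite('pics/w1.png',robot.read_camera('wrist'))"
```

```text
t 2.2667 pos [0.5436 0.03   0.202 ] F [-0.6 -0.3  0.3] w 0.0 yaw z 1.481 units [ 3.18 -0.51 -0.58]
```

View pics/w1.png

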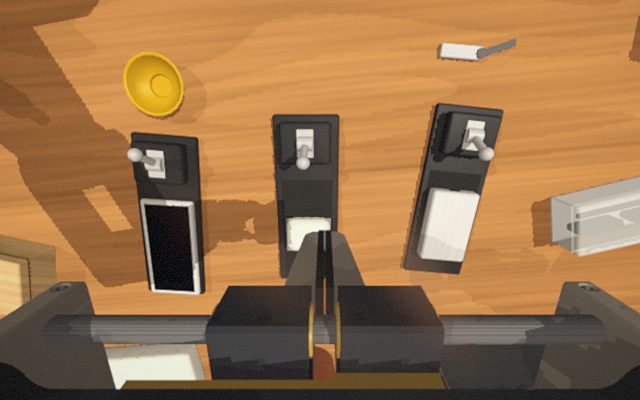

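The wrist view shows the fingers shut at (323,235), the bud ball at (303,162), the phone ball at (134,155), and the bud case at (308,233).

```bash
python3 -c "
from h import *
i=robot.camera_info('wrist');s=robot.get_state()
T=np.eye(4);T[:3,:3]=R.from_rotvec(s['eef_rot']).as_matrix();T[:3,3]=s['tool_pos'];T=T@i['hand_eye']
for n,p,z in(('bud',(303,162),.068),('phone',(134,155),.068),('budpad near L',(273,116),.01),('budpad near R',(338,116),.01)):print(n,ray(i,p,z,T))
need([.558,.006,.075])
"
```

```text
bud [0.51035191 0.0101662  0.068     ]
phone [ 0.48561492 -0.17693534  0.068     ]
budpad near L [ 0.45792232 -0.02649205  0.01      ]
budpad near R [0.46533169 0.05570111 0.01      ]
t 2.3167 pos [0.5423 0.0319 0.2017] F [ 0.1  0.9 -0.4] w 0.003 yaw z 1.481 units [ 3.17 -0.45 -0.61]
```

Call:
{"method": "jog_arm", "body": {"rows": [[0, -0.4, -0.58, 0], [0.6, 0, 0, 0], [0.8, 0, 0, 0], [0.8, 0, 0, 0], [0.6, 0, 0, 0], [0.35, 0, 0, 0], [0, 0, 0, 0]]}}

```text
t: 2.9
tool_pos: [0.5524, 0.0105, 0.0728]
eef_rot: [-1.143, 1.253, 1.15]
contact_force: [0.3, -0.7, 0.0]
grip_width: 0.009
```

```bash
python3 -c "
from h import *
import cv2
need([.502,.009,.075])
cv2.imwrite('pics/w2.png',robot.read_camera('wrist'))"
```

```text
t 2.9 pos [0.5524 0.0105 0.0728] F [ 0.3 -0.7  0. ] w 0.009 yaw z 1.485 units [-0.05  1.25 -0.14]
```

View pics/w2.png

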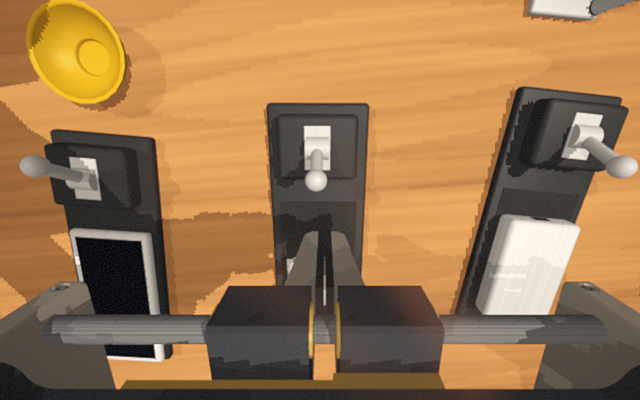

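The ball at (316,180) is straight ahead of the fingertips at (323,218), with nothing between them. I'll push now.

Call:
{"method": "jog_arm", "body": {"rows": [[0, 0.25, 0, 0], [0, 0.25, 0, 0], [0, 0.25, 0, 0], [0, 0.25, 0, 0], [0, 0.25, 0, 0], [0, 0.1, 0, 0], [0, 0, 0, 0], [0, 0, 0, 0]]}}

```text
t: 3.62
tool_pos: [0.5018, 0.0141, 0.0764]
eef_rot: [-1.147, 1.247, 1.146]
contact_force: [0.8, 0.4, 0.8]
grip_width: 0.007
```

```bash
python3 -c "
from h import *
import cv2
need([.54,.009,.14])
cv2.imwrite('pics/w3.png',robot.read_camera('wrist'))"
```

```text
t 3.6167 pos [0.5018 0.0141 0.0764] F [0.8 0.4 0.8] w 0.007 yaw z 1.486 units [-1.59 -0.96 -0.05]
```

View pics/w3.png

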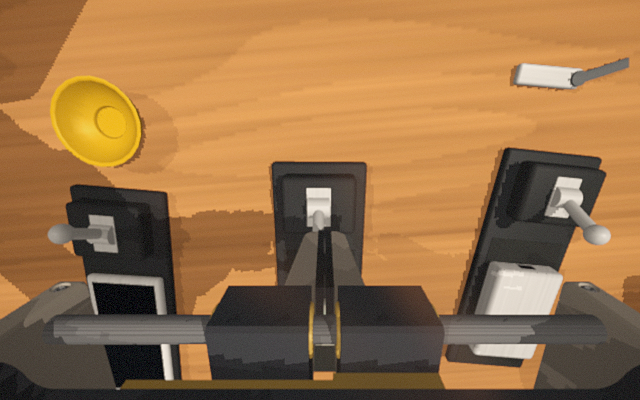

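The lever still looks to be leaning on: its rod starts at (318,208) and the ball is hidden behind the fingertips near (320,235). No contact force yet, so I'll carry on.

Call:
{"method": "jog_arm", "body": {"rows": [[0, 0.1, 0, 0], [0, 0.1, 0, 0], [0, 0, 0, 0]]}}

```text
t: 3.92
tool_pos: [0.4927, 0.0148, 0.0757]
eef_rot: [-1.146, 1.249, 1.148]
contact_force: [0.2, -0.6, -1.0]
grip_width: 0.009
```

Call:
{"method": "jog_arm", "body": {"rows": [[0, 0.1, 0, 0], [0, 0.1, 0, 0], [0, 0, 0, 0]]}}

```text
t: 4.17
tool_pos: [0.4847, 0.0155, 0.0758]
eef_rot: [-1.146, 1.249, 1.147]
contact_force: [-0.6, 0.3, -1.6]
grip_width: 0.006
```

```bash
python3 -c "
from h import *
import cv2
need([.54,.009,.14])
a=robot.read_camera('wrist')[130:330,200:440];b=robot.read_camera('side')[170:270,270:390]
cv2.imwrite('pics/w4.png',np.hstack([cv2.resize(a,(480,400)),cv2.resize(b,(320,267)).copy() if 0 else cv2.copyMakeBorder(cv2.resize(b,(320,267)),0,133,0,0,0)]))"
```

```text
t 4.1667 pos [0.4847 0.0155 0.0758] F [-0.6  0.3 -1.6] w 0.006 yaw z 1.486 units [-1.61 -1.39 -0.04]
```

View pics/w4.png

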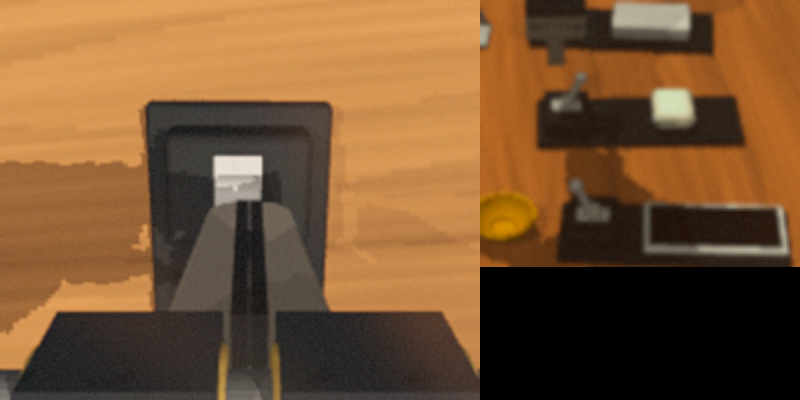

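```bash
python3 -c "
from h import *
i=robot.camera_info('side');s=robot.get_state();M=R.from_rotvec(s['eef_rot']).as_matrix()
def pr(i,T,p):
    c=np.linalg.inv(T)@np.r_[p,1];return (i['fx']*c[0]/c[2]+i['cx'],i['fy']*c[1]/c[2]+i['cy'])
tip=s['tool_pos']+M[:,0]*.025
print('tip',tip,'side px',pr(i,i['T'],tip),'tcp',pr(i,i['T'],s['tool_pos']))
print('ball px',pr(i,i['T'],[.513,.009,.068]),'off',pr(i,i['T'],[.479,.011,.068]))
w=robot.camera_info('wrist');H=w['hand_eye']
for q in([.025,0,0],[.025,.01,0],[0,0,0]):print('wrist',q,pr(w,H,np.array(q)))
import cv2
a=robot.read_camera('side')[130:240,250:380]
cv2.imwrite('pics/s5.png',cv2.resize(a,None,fx=5,fy=5,interpolation=cv2.INTER_CUBIC))
"
```

```text
tip [0.48556085 0.01546452 0.05103777] side px (np.float64(297.6792029678945), np.float64(202.58730285259685)) tcp (np.float64(297.559649358185), np.float64(195.96377437807269))
ball px (np.float64(306.74382404427644), np.float64(198.74518740232133)) off (np.float64(295.58993470663387), np.float64(199.09369789016736))
wrist [0.025, 0, 0] (np.float64(324.8906420165669), np.float64(222.85287270305977))
wrist [0.025, 0.01, 0] (np.float64(324.901403254176), np.float64(210.87690541205347))
wrist [0, 0, 0] (np.float64(324.95568643779103), np.float64(236.12255298608318))
```

View pics/s5.png

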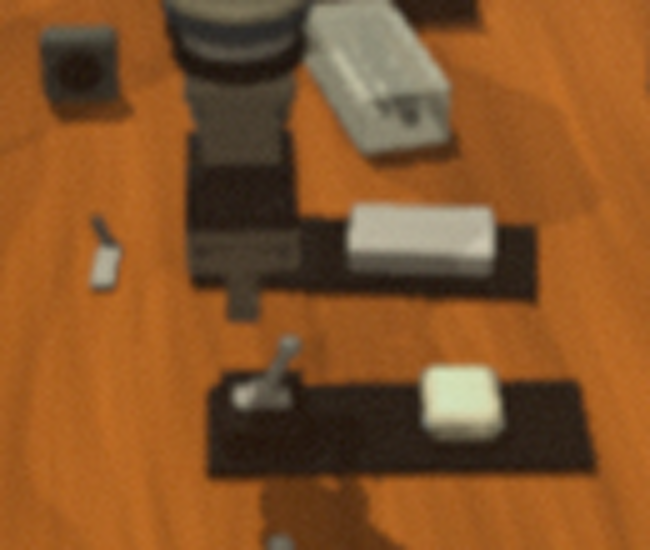

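Both cameras agree that the shut fingers really end about 10 mm above the TCP, at z of about 0.087. That's not the stated 25 mm below, so they passed over the ball: it is still on, at side crop (289,345). I'll back off and go about 38 mm lower beyond the switch block, where only the 10 mm pad is underneath.

Call:
{"method": "jog_arm", "body": {"rows": [[-0.5, 0, 0, 0], [0, -0.7, 0, 0], [0, -0.7, 0, 0], [0, -0.6, 0, 0], [0, 0, 0, 0], [0.5, 0, -0.1, 0], [0.4, 0, 0, 0], [0.3, 0, 0, 0], [0.2, 0, 0, 0], [0, 0, 0, 0]]}}

```text
t: 5.15
tool_pos: [0.5636, 0.0048, 0.0383]
eef_rot: [-1.145, 1.25, 1.149]
contact_force: [0.3, 0.3, 0.1]
grip_width: 0.004
```

```bash
python3 -c "
from h import *
import cv2
need([.502,.009,.04])
a=robot.read_camera('wrist')[100:340,180:460];b=robot.read_camera('side')[130:240,250:380]
b=cv2.resize(b,None,fx=3.6,fy=3.6);a=cv2.resize(a,None,fx=1.4,fy=1.4);b=cv2.copyMakeBorder(b,0,max(0,a.shape[0]-b.shape[0]),0,0,0);a=cv2.copyMakeBorder(a,0,b.shape[0]-a.shape[0],0,0,0)[:,:800-b.shape[1]]
cv2.imwrite('pics/w6.png',np.hstack([a,b]));print(a.shape,b.shape)"
```

```text
t 5.15 pos [0.5636 0.0048 0.0383] F [0.3 0.3 0.1] w 0.004 yaw z 1.486 units [-0.04  1.54 -0.02]
(396, 332, 3) (396, 468, 3)
```

View pics/w6.png

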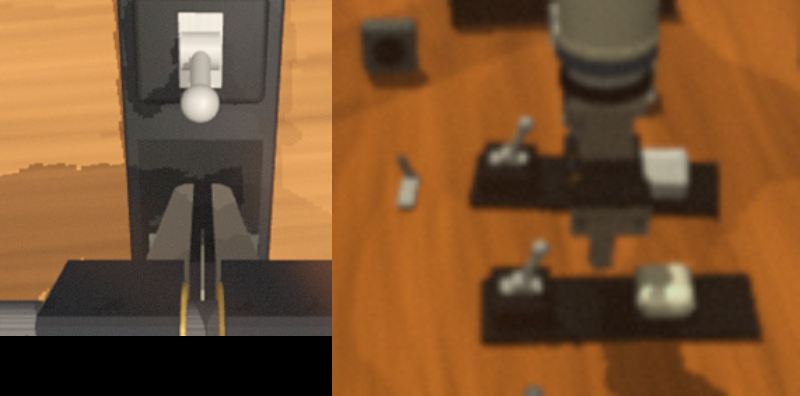

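The tip is now at z of about 0.057, in line with the ball. It's at side crop (600,265) and the ball is at (540,247). I'll go down 8 mm more and push.

Call:
{"method": "jog_arm", "body": {"rows": [[0.2, 0, 0, 0], [0, 0.3, 0, 0], [0, 0.3, 0, 0], [0, 0.2, 0, 0], [0, 0.2, 0, 0], [0, 0.1, 0, 0]]}}

```text
t: 5.75
tool_pos: [0.5225, 0.0085, 0.0329]
eef_rot: [-1.149, 1.245, 1.144]
contact_force: [3.6, -1.0, 3.0]
grip_width: 0.006
```

Call:
{"method": "jog_arm", "body": {"rows": [[0, 0.1, 0, 0], [0, 0.1, 0, 0], [0, 0.1, 0, 0], [0, 0.1, 0, 0], [0, 0, 0, 0]]}}

```text
t: 6.17
tool_pos: [0.5042, 0.0098, 0.0317]
eef_rot: [-1.146, 1.249, 1.148]
contact_force: [0.7, -0.3, 0.1]
grip_width: 0.0
```

```bash
python3 -c "
from h import *
import cv2
need([.54,.009,.14])
b=robot.read_camera('side')[130:240,250:380]
cv2.imwrite('pics/w7.png',cv2.resize(b,None,fx=5,fy=5,interpolation=2))"
```

```text
t 6.1667 pos [0.5042 0.0098 0.0317] F [ 0.7 -0.3  0.1] w 0.0 yaw z 1.486 units [-2.71 -0.89  0.06]
```

View pics/w7.png

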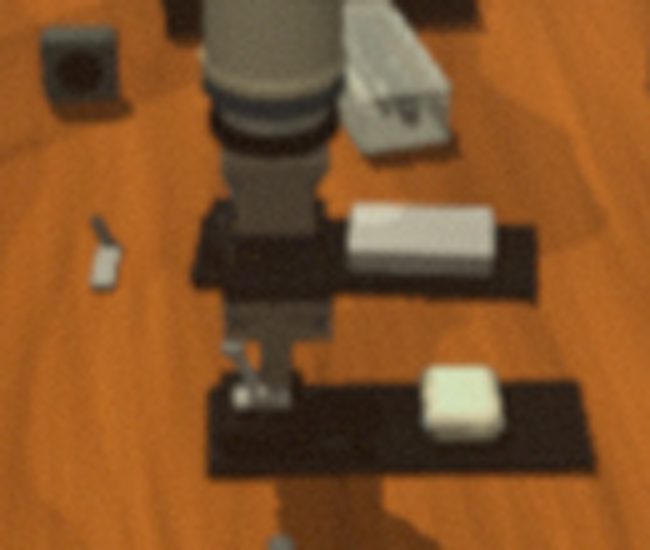

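The earbud lever has snapped off: its ball is now at (232,347), leaning to the robot's side, and the force dropped to about 0. I'll retreat, rise, turn 0.085 rad and cross to the near side of the phone lever.

Call:
{"method": "jog_arm", "body": {"rows": [[0, -0.5, 0, 0], [-0.8, 0, 0, 0], [-0.9, 0, 0, 0], [-0.9, 0, 0, 0], [0, 0, 0, 1], [0, 0.4, -0.6, 0], [0, 0.4, -0.6, 0], [0, 0.4, -0.6, 0], [0, 0.4, -0.6, 0], [0, 0, 0, 0]]}}

```text
t: 7.05
tool_pos: [0.4424, -0.0782, 0.1354]
eef_rot: [-1.085, 1.286, 1.089]
contact_force: [-0.6, 1.4, -0.6]
grip_width: 0.006
```

```bash
python3 -c "
from h import *
print(ray(robot.camera_info('top'),(373,238),.024))
need([.447,-.171,.031])"
```

```text
[ 0.41213549 -0.16536062  0.024     ]
t 7.05 pos [ 0.4424 -0.0782  0.1354] F [-0.6  1.4 -0.6] w 0.006 yaw z 1.405 units [ 2.61 -0.51 -2.27]
```

Call:
{"method": "jog_arm", "body": {"rows": [[0, -0.1, -0.6, 0], [0, -0.1, -0.6, 0], [0, -0.1, -0.6, 0], [0, -0.1, -0.47, 0], [0, 0, 0, 0], [0.8, 0, 0, 0], [0.8, 0, 0, 0], [0.6, 0, 0, 0], [0.3, 0, 0, 0], [0, 0, 0, 0]]}}

```text
t: 7.88
tool_pos: [0.4453, -0.1666, 0.0333]
eef_rot: [-1.084, 1.285, 1.092]
contact_force: [-0.3, 0.8, 0.2]
grip_width: 0.009
```

```bash
python3 -c "
from h import *
import cv2
need([.502,-.18,.031])
b=robot.read_camera('side')[165:285,260:400];a=robot.read_camera('wrist')[80:320,180:460]
cv2.imwrite('pics/w8.png',np.hstack([cv2.resize(a,(400,343)),cv2.resize(b,(400,343),interpolation=2)]))"
```

```text
t 7.8833 pos [ 0.4453 -0.1666  0.0333] F [-0.3  0.8  0.2] w 0.009 yaw z 1.406 units [ 0.05 -1.45 -0.1 ]
```

View pics/w8.png

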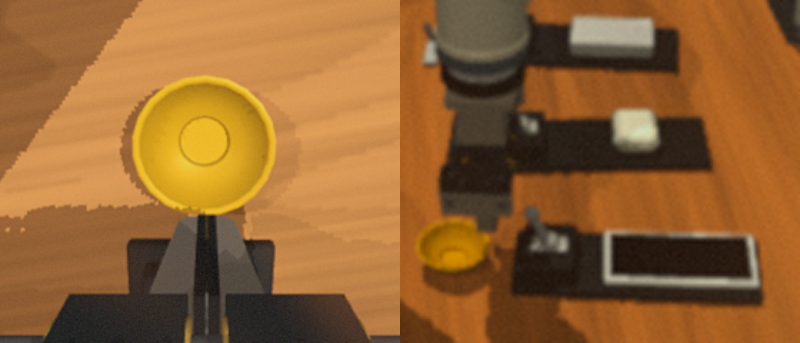

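The finger at side (480,215) stands just before the phone ball at (532,213), clear of the dish. I'll push towards the phone.

Call:
{"method": "jog_arm", "body": {"rows": [[0, -0.3, 0, 0], [0, -0.3, 0, 0], [0, -0.2, 0, 0], [0, -0.1, 0, 0], [0, -0.1, 0, 0], [0, -0.1, 0, 0], [0, -0.1, 0, 0], [0, -0.1, 0, 0], [0, 0, 0, 0]]}}

```text
t: 8.73
tool_pos: [0.4984, -0.1768, 0.0358]
eef_rot: [-1.087, 1.283, 1.088]
contact_force: [-1.2, 0.1, 0.2]
grip_width: 0.006
```

```bash
python3 -c "
from h import *
import cv2
need([.502,-.18,.031])
b=robot.read_camera('side')[165:285,260:400]
cv2.imwrite('pics/w9.png',cv2.resize(b,None,fx=5,fy=5,interpolation=2))"
```

```text
t 8.7333 pos [ 0.4984 -0.1768  0.0358] F [-1.2  0.1  0.2] w 0.006 yaw z 1.406 units [ 0.12 -0.1  -0.06]
```

View pics/w9.png

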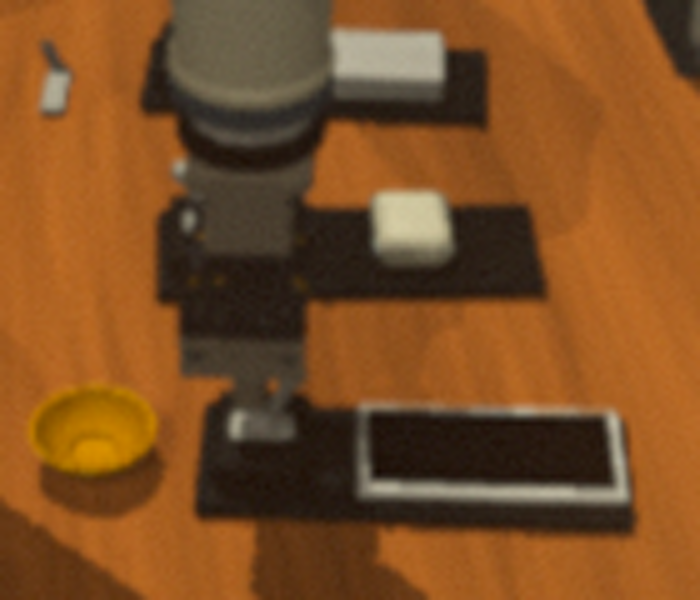

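The phone lever now leans towards the phone, with its ball at about (288,388). The finger is clear of it at (250,390). I'll retreat and rise.

Call:
{"method": "jog_arm", "body": {"rows": [[0, 0.4, 0, 0], [-0.8, 0, 0, 0], [-0.9, 0, 0, 0], [-0.9, 0, 0, 0], [-0.9, 0.5, 0, 0], [-0.5, 0.8, 0, 0], [0, 0.8, 0, 0], [0, 0.8, 0, 0], [0, 0, 0, 0], [0, 0, 0, 0]]}}

```text
t: 9.62
tool_pos: [0.3676, -0.1552, 0.1964]
eef_rot: [-1.088, 1.282, 1.085]
contact_force: [0.0, 0.3, -0.1]
grip_width: 0.01
```

Run:
```python
from h import *
import cv2
need([.4,-.17,.2])
i=robot.camera_info('side');g=robot.read_camera('side');g0=cv2.imread('pics/side0.png')
Ti=np.linalg.inv(i['T'])
for n,pv,yaw in(("bud",(.496,.0095),-.086),("phone",(.504,-.180),-.17)):
    for s in(17,-17):
        c=Ti@np.array([pv[0]+np.cos(yaw)*s/1e3,pv[1]+np.sin(yaw)*s/1e3,.068,1]);u=int(round(i['fx']*c[0]/c[2]+i['cx']));v=int(round(i['fy']*c[1]/c[2]+i['cy']))
        f=lambda m:m[v-2:v+3,u-2:u+3].reshape(-1,3).mean(0).round()
        print(n,s,(u,v),"start bgr",f(g0),"now",f(g))
# bank lever, and loose things: image change in regions
for n,(x0,x1,y0,y1) in dict(bank=(285,360,160,192),case=(330,355,200,222),phone=(330,390,243,270),dish=(262,296,238,266),key=(265,277,170,190)).items():
    print(n,"mean abs diff",cv2.absdiff(g,g0)[y0:y1,x0:x1].mean().round(1),"shift",cv2.phaseCorrelate(g0[y0:y1,x0:x1].mean(2),g[y0:y1,x0:x1].mean(2)))
```

```text
t 9.6167 pos [ 0.3676 -0.1552  0.1964] F [ 0.   0.3 -0.1] w 0.01 yaw z 1.406 units [-0.09 -0.86 -0.23]
bud 17 (307, 199) start bgr [ 78. 102. 126.] now [ 29.  79. 140.]
bud -17 (296, 199) start bgr [ 31.  90. 160.] now [ 69.  95. 122.]
phone 17 (317, 240) start bgr [ 30.  84. 150.] now [ 85. 111. 133.]
phone -17 (305, 239) start bgr [ 86. 111. 133.] now [ 34.  98. 174.]
bank mean abs diff 6.7 shift ((0.3317818052963588, -0.07156746221495425), 0.9139199587800639)
case mean abs diff 4.2 shift ((0.2611050215869479, 0.05326560023104321), 0.8643274339049128)
phone mean abs diff 3.5 shift ((-0.11758990290341842, 0.4650713923790697), 0.9263385537941509)
dish mean abs diff 4.1 shift ((-0.12406891438925527, -0.06323361760899537), 0.9114840212511328)
key mean abs diff 37.8 shift ((-3.6052412384434476, -4.1751473494477285), 0.601793523538092)
```

The levers read as wanted: grey ball pixels have left the old rest positions and appeared at the new ones. The loose things moved less than half a pixel. The key's patch differs because the arm's shadow lay on it at the start; it sat at the same pixel (271,183) in two later views, and the arm never went near it.

```bash
python3 -c "
from station import robot
print(robot.job_done())"
```

```text
the job is handed in; nothing more can be done
None
```

I pushed the earbud pad's lever to off first, then the phone pad's lever to on, using the closed fingers. I then pulled the arm clear and handed the job in at about 9.7 s; no verdict was reported.

- **Levers:** in the last side image, both balls had left their starting positions and were at the opposite ones, earbuds off and phone on.
- **Loose things:** the power bank's pad with its lever, earbud case, phone and dish had shifted less than half a pixel since the start. I did not check the other bystanders (glasses case, wooden box, sanitizer, tape measure) in the last image, but the arm never went near them.
- **Contact:** the force on the tool was about 0 at the end, and the highest I read was about 5 N.

**Checks that failed or disagreed:**
- **Finger length:** the closed fingers ended 10–20 mm above the TCP, not 25 mm below it as stated. My first earbud push therefore passed over the ball without touching it; I went lower and it worked.
- **Lock key:** the automatic shift check failed on the key, most likely because the arm's shadow lay on it at the start. It was at the same pixel in the two later pictures I compared.

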